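# Wedge the spring clip off the red mixing lid

### The arm

A 7-joint arm with a two-finger parallel gripper is mounted at the origin on the work surface. World frame = base frame: x ahead of the robot, y to its left, z up, the work surface at z = 0. Lengths are in mm, angles in rad, forces in N, time in s.
With the tool pointing down it reaches from about 425 to 875 mm from the base axis. Payload 9.9 kg.
Tool frame: the origin (TCP) lies between the finger pads; the fingertips stand 25 mm ahead of it and the grasp point (between the pads) lies 6 mm ahead of it; z points along the fingers, y is the direction in which the jaws open and shut (so a half turn about z gives the same grasp; the last joint's range is limited). The gripper opens to 85 mm and grips with 20 to 120 N. Pads are 22 mm wide; open, the fingers measure 114 mm over their backs; the gripper's body (76 mm by 85 mm) begins 54 mm behind the grasp point. The pads swing forward as they close: fully open they stand 13 mm farther back than shut.
Start: joints at [-1.328, 0.576, 0.025, 1.437, -0.015, 1.129, -0.057], TCP at [216.677, 639.281, 256.289] pointing down, gripper open.
Joint ranges: [-2.76, 2.76], [-0.34, 2.15], [-1.52, 1.57], [0.19, 2.46], [-1.09, 4.23], [0.17, 1.99], [-2.82, 2.82]. Speed limits (rad/s): [2.22, 2.22, 3.01, 3.01, 3.14, 3.14, 3.14].

### API

Orientations are given as a rotation vector (axis times angle).
In Python, from workcell import bot gives the robot as it stands. The module is installed in compiled form; this text tells all that it offers. Calls block until the motion is done:
- bot.move_ptp(position, orientation): joint-space move of the TCP to a pose.
- bot.move_l(position, rot=None, feed=150, force_limit=None): straight line of the TCP; rot=None keeps the orientation; feed is the mean speed in mm/s. With force_limit (N) it stops when the force on the tool has changed by that much, and returns True; else False.
- bot.move_joints(angles): joint-space move.
- bot.grip(opening, squeeze=None): finger opening in mm; squeeze is the grip in N (None keeps the last); returns when the fingers have stopped.
- bot.pause(seconds).
- bot.ik(position, orientation): joint angles nearest the present ones, or None.
- bot.state(): the state.
- bot.read_camera(name): name is "scene" or "top" or "wrist"; returns a dict with "pixels" (420x560x3 uint8, red, green, blue), "intrinsics" (3x3 intrinsics, pixels), "position" and "attitude" of the camera in the world; the wrist camera has in their place "T_tool_cam" (4x4, takes a point from camera to tool coordinates, whose origin is the TCP and whose axes are the flange's). Camera axes: x right, y down, z forward; pixel columns grow to the right and rows downward; lengths in mm; the calibration is good to about 2 mm. The wrist camera is an equidistant fisheye: a pixel r from the principal point sees the ray r / f radians off the axis. A picture is of the moment at which its call begins: read the wrist's pose just before it. There is no depth.
A pose or a line that the arm cannot do raises bot.PlanningError and nothing moves.
- bot.finish_job(): hands the job in, once; it reports no verdict.
The state is a dict: "t": time; "joints": joint angles; "qd": joint speeds; "joint_efforts": joint torques, N m; "position": TCP position; "ee_rot": TCP orientation; "ft_force": force on the tool from outside, world axes, zero at the start; "moment": the same for the moment, N m; "opening": finger opening in mm.
Only numpy, scipy, OpenCV 4.12 (cv2) and the standard library are available. Lean on these libraries where they do the work, as an engineer would, in place of code of your own. Each camera call takes 0.05 s, during which the arm holds its last target.

### The job

Two paint mixing lids stand on the bench, one with red and one with green trim; take the yellow spring clip off the rod of the red one so that the lid can be stripped and cleaned. Hold the orange forked wedge by its blue handle, slide its tines along the lid under the clip ears, one on each side of the rod, until the clip springs off and sits on the fork, and lift it straight up clear of the rod, without touching the clip with the fingers. Set fork and clip down on the black rubber mat and let go.

Things in the scene. Friction and masses are not known exactly. Their poses are not given: they have to be found in the camera images.
- fork_grip (a point): Centre of the blue handle of the loose orange forked wedge (about 180 g) lying flat on the mat. x runs along the fork to its tine tips, z up. Handle: block 80 mm long (x -50 to 30), 24 wide, 50 high, standing on the same flat underside as the tines, so this point is 25 mm above it.
- fork: The fork, 207 mm long; origin straight below fork_grip on its underside, same axes. Cross wall 70 wide, 34 high at x 25 to 41; from it 2 tines, each 11 wide, 48 mm gap between, to tips at x 157. Wedge face rises from 2.5 mm at the tips to a 28 mm high crest at x 97 to 93; behind it (x 93 to 41) a level seat 25 mm high takes the clip: the rod ends up at about x 70.
- clip: Yellow slippery spring clip on the red lid's rod, loose, 65 g, 4 mm thick: a frame 30 mm (x) by 26 mm round the rod, with an ear 12 wide (x), 37 long on both sides (100 mm over all, along y). Origin: centre of the underside, at first 10 mm above the lid, free space under both ears. Two sprung jaws rise 24 mm and grip the rod. Comes off upwards only, after 8 mm of lift; sliding the wedge under takes up to about 10 N.
- rod (a point): Foot of the steel rod, on the flat top of the fixed, red-trimmed black lid (disc 125 mm wide, top 30 mm above the bench). x points across the clip, the way the wedge goes in (away from the robot, to the spout); y along its ears, z up. A steel cheek before and behind the clip (20 mm wide in y, 34 high, at x -20 and 20) keeps it from turning; the tines pass beside them. The rod ends 61 mm above the lid. The green lid is a twin to leave alone.
- mat: Black rubber mat, fixed, 280 mm (x) by 180 mm (y), 4 mm thick, origin at the centre of its underside; the fork lies on it at the start and goes back on it with the clip.
Things that resemble listed ones, but are neither listed nor needed, are in the scene too. What is shaped like the part that bears rod but purple is not meant.

How it is judged:
By the outcome, as a careful person would: the job done as asked, in the order asked, and still so for the second after the job is handed in, with the robot touching nothing.
It also fails if it takes over 58 s, if anything falls off the work surface, if the arm or the gripper's body presses on something with over 40 N, if the wrist force passes 120 N, or if a joint passes its speed limit or range.

## Working session

There is one attempt and no reset: what is moved stays moved. The work goes in short steps, each a Python script; the robot and the scene stay as the last script left them, time stands still between calls to the robot, and variables do not carry over. Pictures are saved under pics/ and viewed, and the job is handed in when it is done.

```bash
mkdir -p pics; python3 - <<'E'
from workcell import bot
import cv2,pickle
s=bot.state();print(s['t'],s['position'],s['ee_rot'],s['opening'])
d={}
for n in ['scene','top','wrist']:
    c=bot.read_camera(n);d[n]=c
    cv2.imwrite(f'pics/{n}0.png',c['pixels'][:,:,::-1])
    print(n,{k:v for k,v in c.items() if k!='pixels'})
pickle.dump((s,d),open('d0.pkl','wb'))
E
```

```text
0.0 [216.56232907 638.88046058 255.44152526] [-5.10997547e-01 -3.09958912e+00  2.59857890e-03] 85.34674610899847
scene {'intrinsics': array([[422.89898534,   0.        , 284.23461308],
       [  0.        , 422.89898534, 208.52508767],
       [  0.        ,   0.        ,   1.        ]]), 'position': array([804.46810107, 673.32885677, 602.32262212]), 'attitude': array([-0.66903029, -2.50273325,  1.29944465])}
top {'intrinsics': array([[513.92734   ,   0.        , 278.54762424],
       [  0.        , 513.92734   , 204.52465867],
       [  0.        ,   0.        ,   1.        ]]), 'position': array([ 353.23264825,   -4.56442237, 1101.62437423]), 'attitude': array([-2.17103478,  2.21852314, -0.05431987])}
wrist {'intrinsics': array([[325.1922621 ,   0.        , 276.4874031 ],
       [  0.        , 325.1922621 , 211.92095561],
       [  0.        ,   0.        ,   1.        ]]), 'T_tool_cam': array([[-5.64182518e-04, -9.62825714e-01, -2.70122798e-01,
         6.88847964e+01],
       [ 9.99999131e-01, -8.65091083e-04,  9.94917549e-04,
         7.15703813e-01],
       [-1.19161302e-03, -2.70122002e-01,  9.62825365e-01,
        -1.17745776e+02],
       [ 0.00000000e+00,  0.00000000e+00,  0.00000000e+00,
         1.00000000e+00]])}
```

View pics/scene0.png

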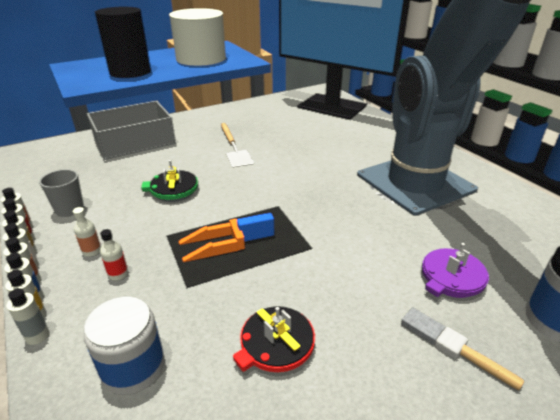

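View pics/top0.png

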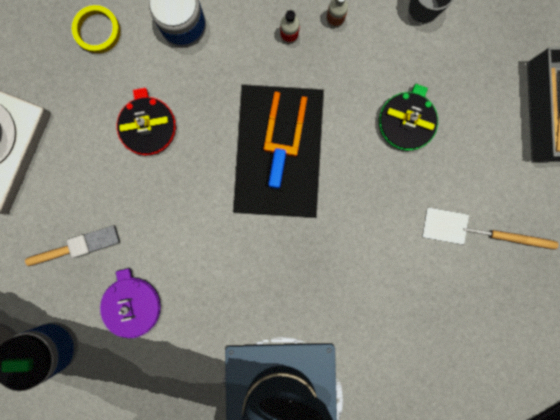

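View pics/wrist0.png

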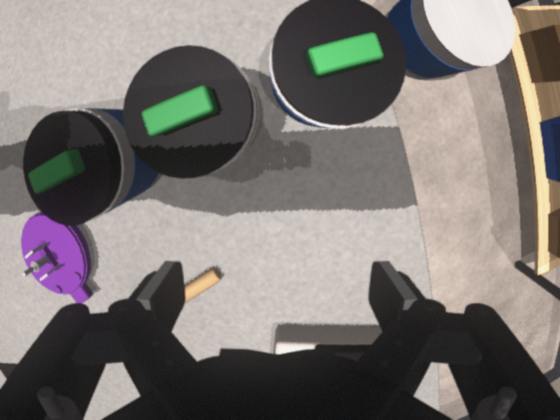

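```bash
cat > h.py <<'E'
import numpy as np,cv2
from scipy.spatial.transform import Rotation as Ro
def ray(c,uv,s=None):
    K=np.array(c['intrinsics']);u=(uv[0]-K[0,2])/K[0,0];v=(uv[1]-K[1,2])/K[1,1]
    if 'T_tool_cam' in c:
        r=np.hypot(u,v);d=np.array([np.sin(r)*u/max(r,1e-9),np.sin(r)*v/max(r,1e-9),np.cos(r)])
        T=np.array(c['T_tool_cam']);R=Ro.from_rotvec(s['ee_rot']).as_matrix()
        return np.array(s['position'])+R@T[:3,3],R@T[:3,:3]@d
    return np.array(c['position']),Ro.from_rotvec(c['attitude']).as_matrix()@np.array([u,v,1.])
def onz(c,uv,z,s=None):
    o,d=ray(c,uv,s);return (o+d*(z-o[2])/d[2])
def proj(c,p,s):
    T=np.array(c['T_tool_cam']) if 'T_tool_cam' in c else None
    if T is not None:
        R=Ro.from_rotvec(s['ee_rot']).as_matrix()
        q=T[:3,:3].T@(R.T@(np.array(p)-s['position'])-T[:3,3])
        K=c['intrinsics'];r=np.hypot(q[0],q[1]);a=np.arctan2(r,q[2])
        return np.array([K[0,2]+K[0,0]*a*q[0]/r,K[1,2]+K[1,1]*a*q[1]/r])
    q=Ro.from_rotvec(c['attitude']).as_matrix().T@(np.array(p)-c['position']);K=c['intrinsics']
    return (K@(q/q[2]))[:2]
def rot(yaw): # tool down, tool x at yaw
    c,s=np.cos(yaw),np.sin(yaw)
    return Ro.from_matrix(np.array([[c,s,0],[s,-c,0],[0,0,-1.]])).as_rotvec()
def mask(px,name):
    h=cv2.cvtColor(px,cv2.COLOR_RGB2HSV);H,S,V=h[...,0].astype(int),h[...,1],h[...,2]
    lo,hi={'blue':(100,125),'orange':(7,18),'yellow':(24,34),'red':(-6,5),'green':(50,80)}[name]
    H=np.where(H>170,H-180,H)
    return ((H>=lo)&(H<=hi)&(S>120)&(V>70)).astype(np.uint8)
def blobs(px,name,amin=30):
    n,l,st,ce=cv2.connectedComponentsWithStats(mask(px,name))
    return [(st[i,4],ce[i],l==i) for i in range(1,n) if st[i,4]>=amin]
E
python3 - <<'E'
from h import *;import pickle
s,d=pickle.load(open('d0.pkl','rb'));c=d['top']
for n in ['blue','orange','yellow','red']:
    for a,ce,m in blobs(c['pixels'],n):
        r=cv2.minAreaRect(np.argwhere(m)[:,::-1].astype(np.float32))
        print(n,a,ce.round(1),np.round(r[1],1),'z=%d'%40,onz(c,ce,{'blue':54,'orange':20,'yellow':44,'red':25}[n]).round(1))
b=cv2.resize(c['pixels'][60:220,90:350],None,fx=3,fy=3,interpolation=cv2.INTER_CUBIC)
cv2.imwrite('pics/topcrop.png',b[:,:,::-1])
E
```

```text
blue 491 [276.8 168.5] [13.1 38.6] z=40 [480.7  -1.6  54. ]
orange 708 [284.7 120.8] [35.4 60.9] z=40 [586.3 -20.6  20. ]
orange 48 [555.4 104.5] [16.9  3.8] z=40 [ 608.4 -596.6   20. ]
orange 61 [558.1 125.8] [26.  2.] z=40 [ 562.7 -600.1   20. ]
orange 323 [525.  239.9] [66.6  8.2] z=40 [ 322.9 -519.    20. ]
orange 216 [ 46.1 255.9] [ 8.2 44. ] z=40 [311.  486.5  20. ]
yellow 1019 [94.9 28.3] [47. 48.] z=40 [785.7 373.8  44. ]
yellow 225 [400.  114.1] [24.1 16.5] z=40 [ 589.9 -260.1   44. ]
yellow 415 [143.5 123.1] [15.2 48.4] z=40 [582.6 273.3  44. ]
yellow 175 [423.8 123. ] [20.5 11.9] z=40 [ 570.1 -308.7   44. ]
red 32 [293.9  35.1] [6.2 9.5] z=40 [769.3 -44.1  25. ]
red 576 [147.2 117.1] [58.8 60.9] z=40 [599.4 270.3  25. ]
```

View pics/topcrop.png

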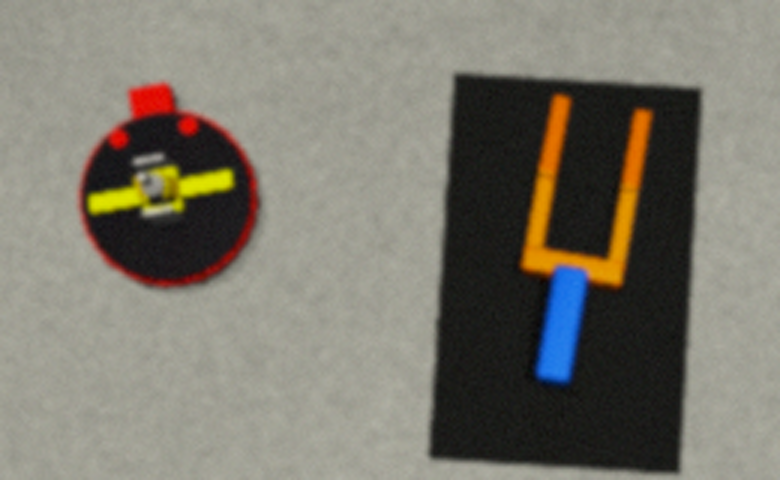

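```bash
cat > step1.py <<'E'
from workcell import bot
from h import *;import pickle
def shot(n,pos,yaw):
    bot.move_ptp(pos,rot(yaw)); bot.pause(0.15)
    s=bot.state();c=bot.read_camera('wrist');pickle.dump((s,c),open(n+'.pkl','wb'))
    cv2.imwrite(f'pics/{n}.png',c['pixels'][:,:,::-1]);print(n,s['t'],np.round(s['position'],1),s['joints'].round(2) if hasattr(s['joints'],'round') else s['joints'])
shot('lid1',[540,278,230],0.15)
shot('fork1',[480,-2,220],-0.12)
E
python3 step1.py
```

```text
lid1 2.0667 [539.6 279.  229.9] [-0.98  0.59  0.72  1.68 -0.44  1.04 -1.54]
fork1 3.375 [480.6  -0.6 219.8] [-0.67  0.44  0.82  2.   -0.42  0.87 -1.3 ]
```

View pics/lid1.png

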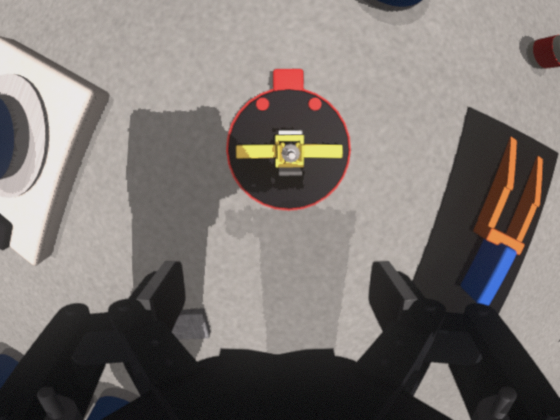

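View pics/fork1.png

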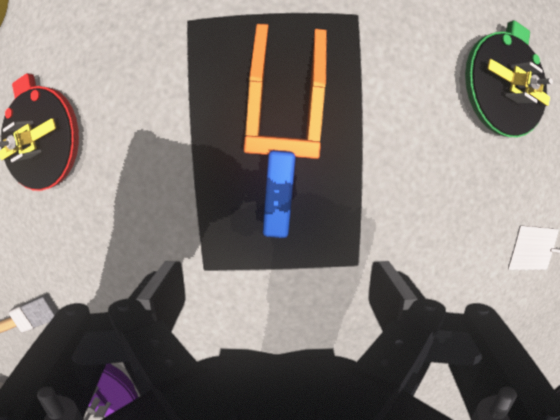

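```bash
python3 - <<'E'
from h import *;import pickle
s0,d0=pickle.load(open('d0.pkl','rb'))
s,c=pickle.load(open('fork1.pkl','rb'));px=c['pixels']
def main(n,c,zz,s):
    bl=sorted([b for b in blobs(c['pixels'],n) ],key=lambda b:-b[0])
    return bl
K=np.ones((3,3),np.uint8)
for nm,cc,ss,roi in [('wrist',c,s,(180,360,10,280)),('top',d0['top'],None,(235,325,85,220))]:
    m=mask(cc['pixels'],'blue');m[:roi[2]]=0;m[roi[3]:]=0;m[:,:roi[0]]=0;m[:,roi[1]:]=0
    bp=np.argwhere(m)[:,::-1].astype(np.float32)
    r=cv2.minAreaRect(bp);box=cv2.boxPoints(r)
    P=np.array([onz(cc,b,54,ss)[:2] for b in box]);
    print(nm,'blue box',P.round(1).tolist(),'centre',P.mean(0).round(1), [np.linalg.norm(P[i]-P[i-1]).round(1) for i in range(4)])
    m=mask(cc['pixels'],'orange');m[:roi[2]]=0;m[roi[3]:]=0;m[:,:roi[0]]=0;m[:,roi[1]:]=0
    o=np.argwhere(m)[:,::-1].astype(np.float32)
    box=cv2.boxPoints(cv2.minAreaRect(o));print('orange px',box.round(1).tolist())
    # tips: topmost rows per half
    mid=o[:,0].mean()
    T=[]
    for h in (o[o[:,0]<mid],o[o[:,0]>mid]):
        y=h[:,1].min();q=h[h[:,1]<=y+2];uv=np.array([q[:,0].mean(),y-0.5]);T.append(onz(cc,uv,5,ss)[:2]);print('tip',uv,T[-1].round(1))
    t=np.mean(T,0);v=T[0]-T[1];print('tipmid',t.round(1),'span',np.linalg.norm(v),'yaw from tips',np.arctan2(-v[0],v[1]),'yaw handle-tip',np.arctan2(*(t-P.mean(0))[::-1]),'dist',np.linalg.norm(t-P.mean(0)))
# lid
s2,c2=pickle.load(open('lid1.pkl','rb'))
for nm,cc,ss,roi in [('wrist',c2,s2,(200,370,50,230)),('top',d0['top'],None,(110,180,80,160))]:
    m=mask(cc['pixels'],'yellow');m[:roi[2]]=0;m[roi[3]:]=0;m[:,:roi[0]]=0;m[:,roi[1]:]=0
    o=np.argwhere(m)[:,::-1].astype(np.float32);P=np.array([onz(cc,u,44,ss)[:2] for u in o])
    # ears ends: extremes
    v=P-P.mean(0);w=np.linalg.svd(v,full_matrices=False)[2][0]
    if w[1]<0:w=-w
    t=v@w;print(nm,'ear extent',t.min(),t.max(),'mid',(P.mean(0)+w*(t.min()+t.max())/2).round(1),'yaw',np.arctan2(-w[0],w[1]))
    q=P[np.abs(t-(t.min()+t.max())/2)>22];v=q-q.mean(0);w=np.linalg.svd(v,full_matrices=False)[2][0]
    if w[1]<0:w=-w
    A=q[(q-q.mean(0))@w>0].mean(0);B=q[(q-q.mean(0))@w<0].mean(0)
    print(' ears',A.round(1),B.round(1),'mid',((A+B)/2).round(1),'yaw',np.arctan2(-(A-B)[0],(A-B)[1]))
    m=mask(cc['pixels'],'red');m[:roi[2]]=0;m[roi[3]:]=0;m[:,:roi[0]]=0;m[:,roi[1]:]=0
    for a,ce,mm in [(lambda st,ce:[(st[i,4],ce[i],0) for i in range(1,len(ce))])(*cv2.connectedComponentsWithStats(m)[2:])][0]:
        if a>8:print(' red',a,ce.round(1),onz(cc,ce,30,ss).round(1))
b=d0['scene']['pixels'][290:380,220:330];cv2.imwrite('pics/sc.png',cv2.resize(b,None,fx=6,fy=6,interpolation=cv2.INTER_CUBIC)[:,:,::-1])
E
```

```text
wrist blue box [[448.2, 18.5], [525.5, 2.3], [520.8, -20.9], [443.1, -6.1]] centre [484.4  -1.5] [np.float64(25.2), np.float64(78.9), np.float64(23.7), np.float64(79.1)]
orange px [[241.8000030517578, 152.60000610351562], [252.6999969482422, 22.100000381469727], [330.5, 28.5], [319.70001220703125, 159.10000610351562]]
tip [261.64706  22.5    ] [656.   -4.9]
tip [319.31033  27.5    ] [644.5 -62.6]
tipmid [650.2 -33.8] span 58.85073468667233 yaw from tips -0.19660346948176866 yaw handle-tip -0.19211307964832147 dist 168.92376170260755
top blue box [[444.9, 19.2], [522.9, 3.4], [517.5, -22.8], [439.6, -7.0]] centre [481.2  -1.8] [np.float64(26.7), np.float64(79.5), np.float64(26.8), np.float64(79.5)]
orange px [[262.29998779296875, 150.0], [273.20001220703125, 90.0], [308.0, 96.4000015258789], [297.1000061035156, 156.3000030517578]]
tip [276.70587  90.5    ] [655.9  -4.9]
tip [303.85  95.5 ] [643.7 -63.3]
tipmid [649.8 -34.1] span 59.64365885988768 yaw from tips -0.20654282600414015 yaw handle-tip -0.18938798347648894 dist 171.6728560065728
wrist ear extent -46.35381925831405 47.69305745497827 mid [584.8 272.1] yaw 0.15519706659877633
 ears [578.9 305.2] [589.5 238.5] mid [584.2 271.8] yaw 0.1576445102235634
 red 1809 [286.2 116.6] [614.9 282.2  30. ]
top ear extent -50.23241671933199 52.53813759490106 mid [582.4 274.5] yaw 0.16434450622130795
 ears [576.1 310.4] [588.1 238.3] mid [582.1 274.4] yaw 0.1651201320756214
 red 576 [147.2 117.1] [598.3 269.1  30. ]
```

View pics/sc.png

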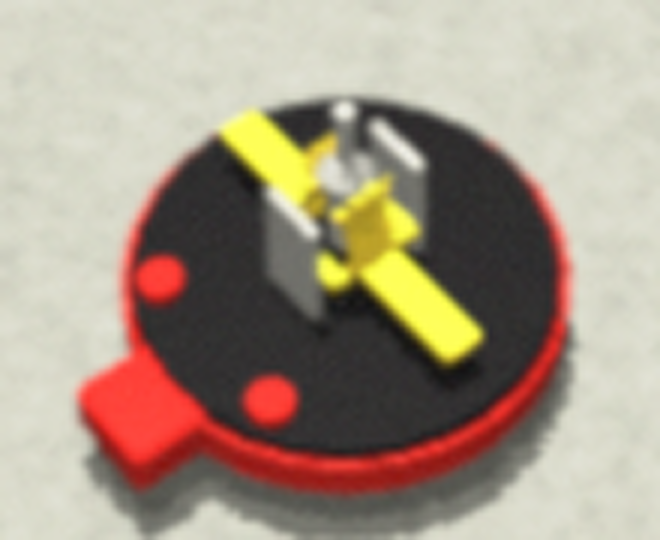

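```bash
cat > step2.py <<'E'
from workcell import bot
from h import *;import pickle
yaw=-0.195;d=np.array([np.cos(yaw),np.sin(yaw)])
o=np.array([494,-3.5]);g=o-5*d
bot.move_ptp([*g,110],rot(yaw))
print(bot.move_l([*g,38],feed=100,force_limit=15))
bot.grip(22,100)
s=bot.state();print(s['t'],s['position'],s['opening'],s['ft_force'])
bot.move_l([*g,118],feed=120);bot.pause(.15)
s=bot.state();c=bot.read_camera('wrist');pickle.dump((s,c),open('g1.pkl','wb'));cv2.imwrite('pics/g1.png',c['pixels'][:,:,::-1])
c=bot.read_camera('scene');cv2.imwrite('pics/g1s.png',c['pixels'][:,:,::-1])
print(s['t'],s['position'],s['opening'],s['ft_force'],s['moment'])
E
python3 step2.py
```

```text
False
5.4083 [489.15664638  -2.53908708  38.29063743] 23.29791494288529 [-0.71811062  0.18076671  5.26404281]
6.375 [488.65498248  -2.5490271  117.30309509] 23.39302038997801 [-0.01126892  0.29484599 -1.53993896] [-0.00296665  0.04845487  0.02653099]
```

View pics/g1.png

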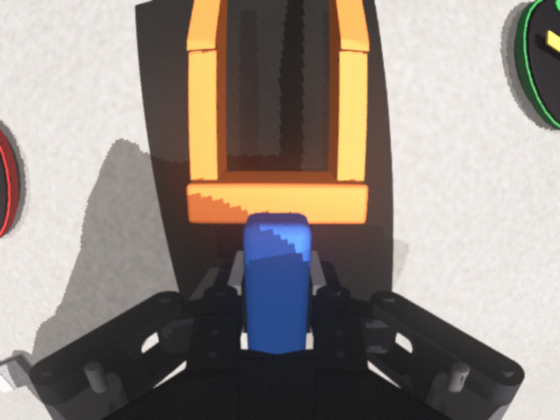

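View pics/g1s.png

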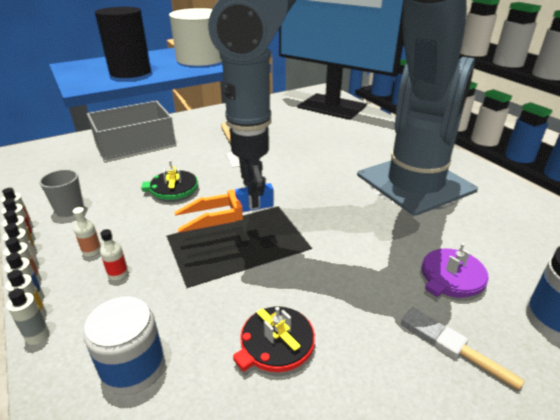

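```bash
python3 - <<'E'
from h import *;import pickle
s,c=pickle.load(open('g1.pkl','rb'))
R=Ro.from_rotvec(s['ee_rot']).as_matrix()
def P(x,y,z,a,b): return np.array(s['position'])+R@np.array([x+a,-y,b-z])
for a,b in[(5,34),(8,34),(5,36)]:
    print(a,b,[(n,proj(c,P(*q,a,b),s).round(1)) for n,q in {'wallrearL':(25,35,34),'wallrearR':(25,-35,34),'wallfront top':(41,35,34),'seatcrest':(93,35,25),'cresttop':(95,35,28),'R':(95,-35,28)}.items()])
m=mask(c['pixels'],'orange');print('rows col200',np.flatnonzero(np.diff(m[:,200].astype(int))),'cols row 205',np.flatnonzero(np.diff(m[205].astype(int))))
b=c['pixels'][0:240,160:400];cv2.imwrite('pics/g1c.png',cv2.resize(b,None,fx=2.4,fy=2.4)[:,:,::-1])
E
```

```text
5 34 [('wallrearL', array([189.1, 223.9])), ('wallrearR', array([368.6, 223.9])), ('wallfront top', array([186.3, 183.5])), ('seatcrest', array([189.7,  50.9])), ('cresttop', array([187.8,  44.5])), ('R', array([369.7,  44.8]))]
8 34 [('wallrearL', array([188.5, 216.6])), ('wallrearR', array([369.2, 216.5])), ('wallfront top', array([185.8, 175.7])), ('seatcrest', array([189.8,  43.8])), ('cresttop', array([188. ,  37.3])), ('R', array([369.5,  37.6]))]
5 36 [('wallrearL', array([190.4, 222.4])), ('wallrearR', array([367.2, 222.3])), ('wallfront top', array([187.6, 182.5])), ('seatcrest', array([191.,  52.])), ('cresttop', array([189.2,  45.7])), ('R', array([368.3,  45.9]))]
rows col200 [ 22  23  28  29  37  47  52 177 187 192 224] cols row 205 [186 230 235 240 364 367]
```

View pics/g1c.png

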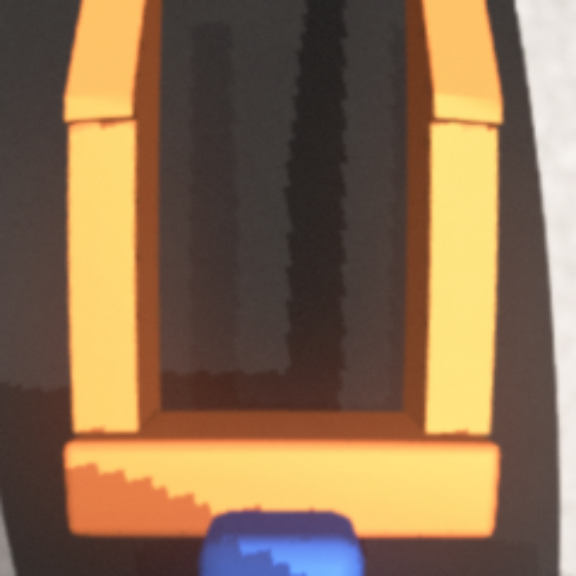

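```bash
cat > step3.py <<'E'
from workcell import bot
from h import *;import pickle
yr=0.16;d=np.array([np.cos(yr),np.sin(yr)]);rod=np.array([583.3,273.])
def at(x,z): return [*(rod+d*(x-5)),z+34]   # fork origin at rod-frame x, underside z
bot.move_l([489,-2.5,160],feed=150)
bot.move_l(at(-182,126),rot(yr),feed=200)
bot.move_l(at(-182,60),feed=120); bot.pause(.15)
s=bot.state();c=bot.read_camera('wrist');pickle.dump((s,c),open('p1.pkl','wb'));cv2.imwrite('pics/p1.png',c['pixels'][:,:,::-1])
c=bot.read_camera('scene');cv2.imwrite('pics/p1s.png',c['pixels'][:,:,::-1])
c=bot.read_camera('top');cv2.imwrite('pics/p1t.png',cv2.resize(c['pixels'][70:230,60:260],None,fx=3,fy=3)[:,:,::-1])
print(s['t'],s['position'],s['opening'],s['ft_force'],at(-182,60))
E
python3 step3.py
```

```text
9.2167 [399.14642649 243.4073984   94.69387933] 23.376282080108105 [-0.07934434  0.1252854  -2.20114508] [np.float64(398.68849800875773), np.float64(243.207495363136), 94]
```

```bash
python3 -c "
import cv2,numpy as np
a=cv2.imread('pics/p1.png');b=cv2.imread('pics/p1t.png');c=cv2.imread('pics/p1s.png')[250:400,180:380]
b=cv2.resize(b,(400,320));c=cv2.resize(c,(400,300))
a=cv2.resize(a,(400,300));o=np.zeros((600,800,3),np.uint8);o[:300,:400]=a;o[:300,400:]=c;o[300:,:400]=b[:300];cv2.imwrite('pics/p1m.png',o)"
```

```text
(no output)
```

View pics/p1m.png

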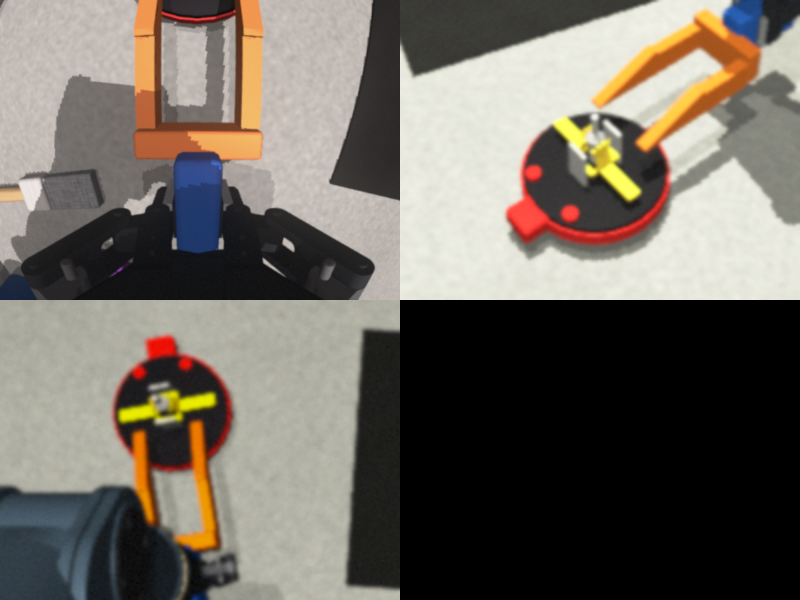

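```bash
cat > step4.py <<'E'
from workcell import bot
from h import *;import pickle
yr=0.16;d=np.array([np.cos(yr),np.sin(yr)]);rod=np.array([583.3,273.])
def at(x,z): return [*(rod+d*(x-5)),z+34]
bot.move_l(at(-182,40),feed=100)
h=bot.move_l(at(-182,29),feed=20,force_limit=4)
s=bot.state();zc=s['position'][2];print('contact',h,s['t'],s['position'],s['ft_force'])
zt=min(zc+0.6,66)-34
bot.move_l(at(-182,zt),feed=20)
c=bot.read_camera('scene');cv2.imwrite('pics/q1.png',cv2.resize(c['pixels'][250:400,180:380],(800,600))[:,:,::-1])
h=bot.move_l(at(-150,zt),feed=50,force_limit=30)
s=bot.state();print('mid',h,s['t'],s['position'],s['ft_force'],s['opening'])
c=bot.read_camera('scene');cv2.imwrite('pics/q2.png',cv2.resize(c['pixels'][250:400,180:380],(800,600))[:,:,::-1])
open('zt','w').write(str(zt))
E
python3 step4.py
```

```text
contact True 10.2667 [398.48943937 243.13265343  62.94977872] [-0.27528391  0.53395597  1.94698968]
mid False 11.3583 [430.55220917 248.26640057  63.57035663] [ 0.32370789  0.32717241 -0.51010714] 23.56498253371417
```

View pics/q2.png

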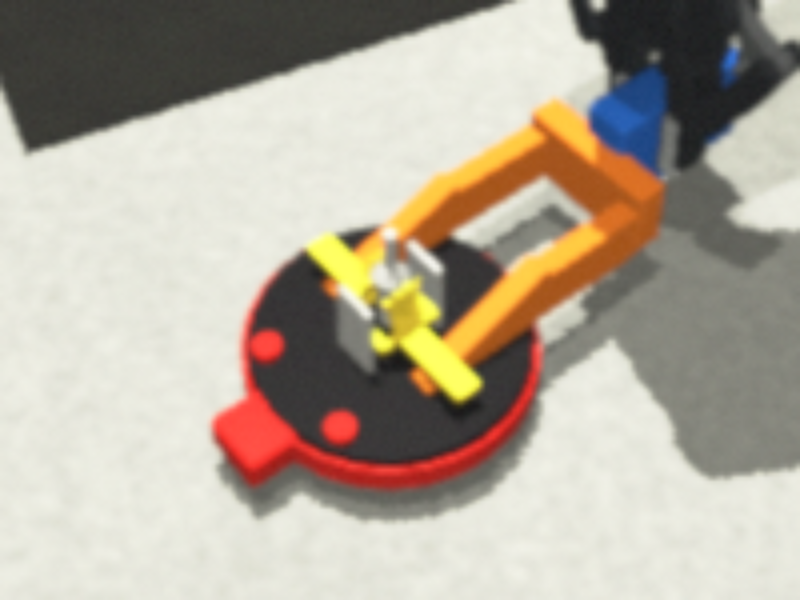

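```bash
cat > step5.py <<'E'
from workcell import bot
from h import *;import pickle
yr=0.16;d=np.array([np.cos(yr),np.sin(yr)]);rod=np.array([583.3,273.])
def at(x,z): return [*(rod+d*(x-5)),z+34]
zt=float(open('zt').read())
for x in (-115,-100,-90,-80,-70):
    h=bot.move_l(at(x,zt),feed=40,force_limit=40)
    s=bot.state();print(x,h,round(s['t'],2),np.round(s['position'],1),np.round(s['ft_force'],1),round(s['opening'],2))
    if h:break
c=bot.read_camera('scene');cv2.imwrite('pics/r1.png',cv2.resize(c['pixels'][230:400,160:400],(800,566))[:,:,::-1])
s=bot.state();c=bot.read_camera('wrist');pickle.dump((s,c),open('r1.pkl','wb'));cv2.imwrite('pics/r1w.png',c['pixels'][:,:,::-1])
E
python3 step5.py
```

```text
-115 False 12.43 [465.1 253.9  63.5] [-1.   0.9 -1.1] 23.44
-100 False 12.96 [480.1 256.4  63.6] [-0.5 -0.7 -0.9] 23.15
-90 False 13.36 [489.1 257.8  63.8] [-4.2  0.1  5.9] 23.38
-80 False 13.76 [499.3 259.4  63.9] [-3.5  0.3  6.3] 23.38
-70 False 14.16 [508.9 261.   64. ] [-5.4 -0.2  9.4] 23.29
```

View pics/r1.png

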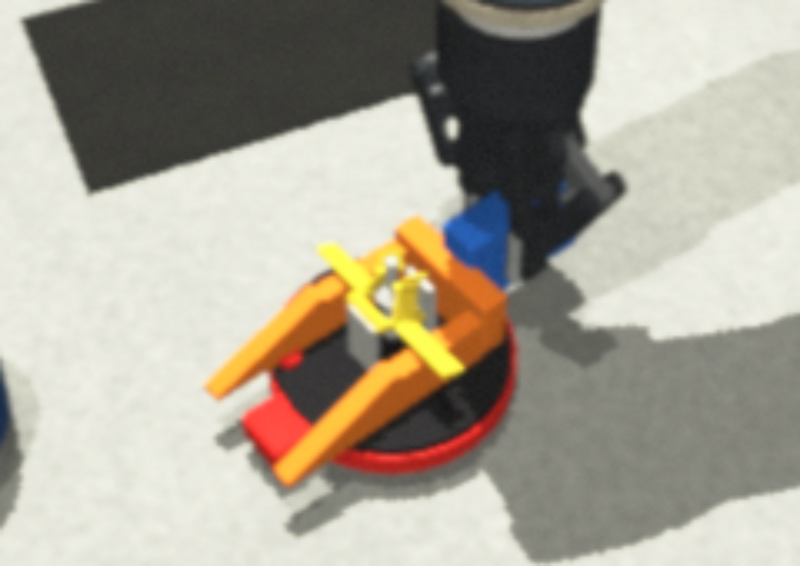

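View pics/r1w.png

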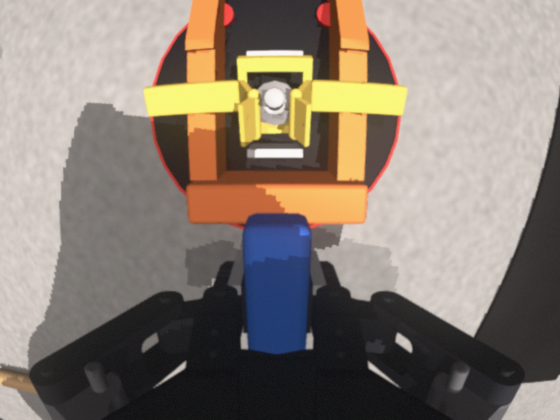

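```bash
cat > step6.py <<'E'
from workcell import bot
from h import *;import pickle
yr=0.16;d=np.array([np.cos(yr),np.sin(yr)]);rod=np.array([583.3,273.])
def at(x,z): return [*(rod+d*(x-5)),z+34]
h=bot.move_l(at(-70,60),feed=50,force_limit=25);print(h)
h=bot.move_l(at(-70,130),feed=80,force_limit=25);bot.pause(.1)
s=bot.state();print(h,round(s['t'],2),np.round(s['position'],1),np.round(s['ft_force'],1),round(s['opening'],2))
c=bot.read_camera('scene');cv2.imwrite('pics/u1.png',cv2.resize(c['pixels'][180:400,120:400],(800,628))[:600,:,::-1])
c=bot.read_camera('wrist');pickle.dump((s,c),open('u1.pkl','wb'));cv2.imwrite('pics/u1w.png',c['pixels'][:,:,::-1])
E
python3 step6.py
```

```text
False
False 16.14 [508.9 260.9 163.4] [-0.1  0.2 -1.6] 23.41
```

View pics/u1.png

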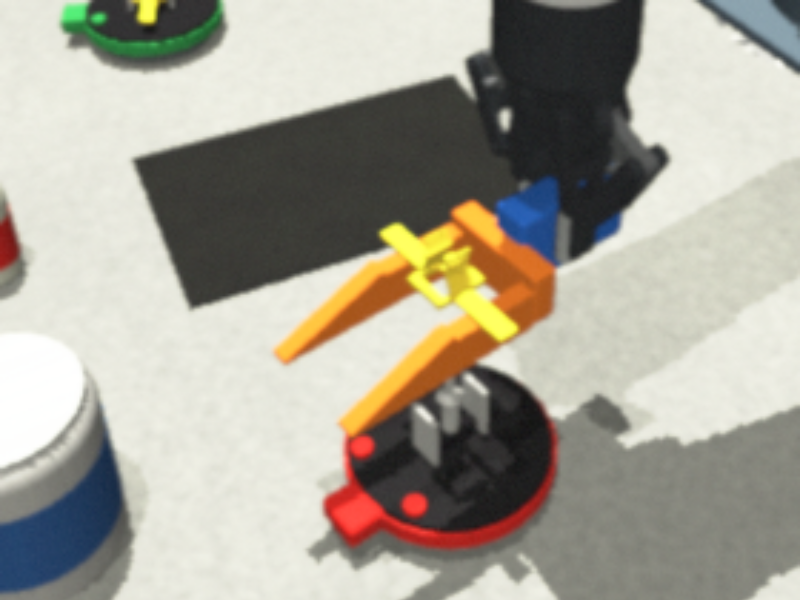

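View pics/u1w.png

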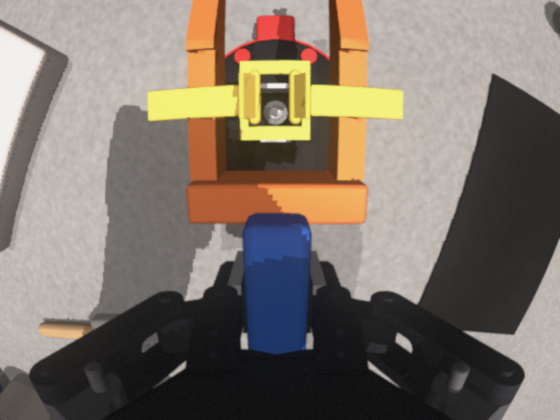

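```bash
cat > step7.py <<'E'
from workcell import bot
from h import *;import pickle
yaw=-0.195;d=np.array([np.cos(yaw),np.sin(yaw)])
g=np.array([489.,-2.5])-12*d
bot.move_l([*g,163],rot(yaw),feed=110);bot.pause(.1)
bot.move_l([*g,52],feed=70)
h=bot.move_l([*g,35],feed=15,force_limit=4)
s=bot.state();print('touch',h,round(s['t'],2),np.round(s['position'],1),np.round(s['ft_force'],1))
bot.pause(.2)
c=bot.read_camera('wrist');cv2.imwrite('pics/v0.png',c['pixels'][:,:,::-1])
bot.grip(50);bot.pause(.2)
bot.move_l([*g,60],feed=60);bot.move_l([*g,200],feed=150);bot.pause(.3)
s=bot.state();print(round(s['t'],2),np.round(s['position'],1),s['opening'])
c=bot.read_camera('wrist');cv2.imwrite('pics/v1.png',c['pixels'][:,:,::-1])
c=bot.read_camera('scene');cv2.imwrite('pics/v2.png',cv2.resize(c['pixels'][180:400,120:400],(760,597))[:,:,::-1])
E
python3 step7.py
```

```text
touch True 21.47 [ 4.775e+02 -2.000e-01  3.830e+01] [0.9 0.5 4. ]
24.19 [ 4.771e+02 -3.000e-01  1.996e+02] 49.95500996677938
```

View pics/v1.png

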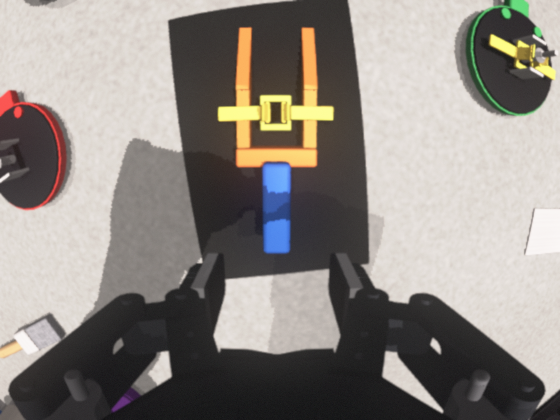

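View pics/v2.png

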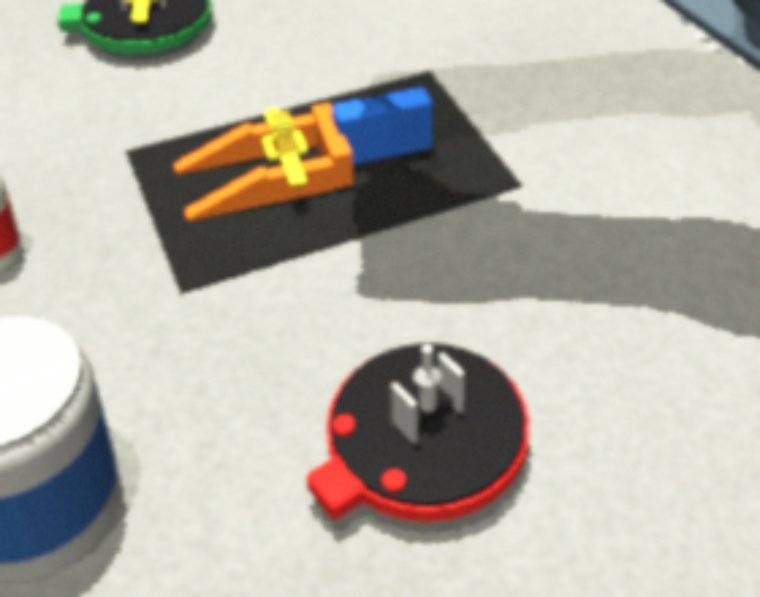

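The fork lies flat and fully on the mat, with its handle at about (277,208) in the wrist view. The clip sits on the seat behind the crests at (275,113). The red rod is bare and the gripper is clear.

```bash
python3 -c "
from workcell import bot
bot.finish_job()"
```

```text
the job is handed in; nothing more can be done
```

The clip is off the red lid's rod. It now sits on the fork's seat, and both lie on the black mat with the gripper open and clear.

- **Choice:** in the top view I took the red lid at (147,117), not the green lid at (408,121) or the purple one at (130,304). The fork at (285,121) was the only one.
- **How it went:** I held the fork by its blue handle and slid the tines along the lid under both ears until the clip came free. I then lifted it straight up about 100 mm and set it down on the mat. The fingers stayed on the handle throughout.
- **Last checks:** the final wrist and scene pictures show the red rod bare, the clip resting between the crests and the cross wall, and the fork wholly on the mat. The clip is still on the green lid.
- **Time and force:** the robot's clock stood at about 24 s of the 58 s allowed. The highest wrist force in the readings I printed was about 11 N.
- **Small disagreement:** the top and wrist cameras placed the rod about 3 mm apart. I used the mean, which was well within the roughly 10 mm side clearance. No check failed.

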